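Torque the blue rotor's nut until the wrench clicks

TASK

Two centrifuge rotors sit in service holders, each with a click torque wrench fitted on its retaining nut. Tighten the blue rotor's nut: swing its wrench handle clockwise (seen from above) until the nut is fully tight and the handle gives, that is, bends visibly at its pivot; stop there without bending it to its end, then let the handle spring straight again and leave the wrench on the nut. Leave the red rotor's wrench as it is.

Things in the scene. Friction and masses are not known exactly. Their poses are not given: they have to be found in the camera images.
- blue_nut (a joint): Turn of the retaining nut and the wrench head on it, rad, about the upright axis of the blue rotor; grows clockwise seen from above (tightening), stiff at about 0.25 N m; starts between 0 and 0.3; the nut is fully tight at 0.70, where it stops dead. The rotor is a blue cone-shaped disc 100 mm across with 8 dark holes, on a fixed square metal plate of 110 mm; both stay still. It and the look-alike red rotor may change places.
- blue_wrench (a joint): Bend of the blue rotor's wrench handle against its head, rad, about an upright pivot 30 mm out from the nut's axis; 0 = straight. It stays 0 until the torque at the pivot reaches about 0.7 N m (6 to 8 N at the grip), which happens only once the nut is tight; then it gives clockwise against a nearly constant spring, to a hard end at 0.50, and springs back to 0 when let go. A clear click is 0.08 or more; over 0.42 is forced too far.
- blue_grip (a point): Centre of the black ribbed grip of the wrench on the blue rotor, 72 mm above the surface, 125 mm from the nut's axis while the handle is straight. The grip is a level cylinder 22 mm across and 66 mm long (it and its 4 mm end cap span 86 to 156 mm from the axis); under it is only the open surface or something flat under 15 mm. Its x axis points level along the handle to the nut's axis, z is up; pushing the grip along its own +y turns it clockwise (tightens).
- red_grip (a point): The same point and axes on the identical wrench of the red rotor, which must not be moved.

How it is judged (in metres and radians):
On the way:
1. with the blue rotor's nut fully tight, the handle gives at its pivot (click) (value of joint blue_nut above 0.66 rad and value of joint blue_wrench above 0.08 rad), for 0.1 s.
At the end, for the whole second after the job is handed in: The blue rotor's nut is tight (0.64 rad or more), its handle let go and straight again (under 0.04 rad), and the red rotor's wrench is where it was (within 15 mm) (value of joint blue_nut above 0.64 rad and value of joint blue_wrench below 0.04 rad and distance of red_grip from where it was at the start of the episode below 0.015 m); the robot touches nothing.
It fails at once if the handle is forced far past its click (bent over 0.42 rad) (value of joint blue_wrench above 0.42 rad).
It fails at once if the red rotor's wrench is moved by more than 15 mm (distance of red_grip from where it was at the start of the episode above 0.015 m).
It also fails if it takes over 37 s, if anything falls off the work surface, if the arm or the gripper's body presses on something with over 40 N, if the wrist force passes 120 N, or if a joint passes its speed limit or range.

ROBOT

A 7-joint arm with a two-finger parallel gripper is mounted at the origin on a cart in front of the work surface, level with it; the furniture and walls round the work are solid. World frame = base frame: x ahead of the robot, y to its left, z up, the work surface at z = 0. Lengths are in m, angles in degrees, forces in N, time in s.
With the tool pointing down it reaches from about 0.4 to 0.85 m from the base axis. Payload 6.9 kg.
Tool frame: the origin (TCP) lies at the very end of the fingers, on their centre line; the grasp point (between the pads) lies 19 mm behind it; z points along the fingers, x is the direction in which the jaws open and shut, and the axes are right-handed (so a half turn about z gives the same grasp; the last joint's range is limited). The gripper opens to 85 mm and grips with 20 to 120 N. Pads are 22 mm wide; open, the fingers measure 114 mm over their backs; the gripper's body (76 mm by 85 mm) begins 54 mm behind the grasp point. The pads swing forward as they close: fully open they stand 13 mm farther back than shut.
Start: joints at [77.894, 29.078, -13.613, 85.955, 7.202, 65.827, -8.869], TCP at [0.195, -0.594, 0.231] pointing down, gripper open.
Joint ranges: [-176.47, 176.47], [-13.61, 117.27], [-81.72, 77.17], [0.22, 143.17], [-87.28, 267.28], [10, 112.55], [-165.47, 165.47]. Speed limits (degrees/s): [136.94, 136.94, 180, 180, 180, 180, 180].

INTERFACE

Orientations are given as a 3x3 rotation matrix whose columns are the frame's x, y, z axes.
In Python, from cell import r gives the robot as it stands. The module is installed in compiled form; this text tells all that it offers.
- The arm moves only by the shell command python3 -m handwheel 'ROWS' [OPENING] [FORCE]. ROWS is text: rows parted by semicolons, each of 4 numbers parted by spaces: the shift along the tool's x, y, z in m, then the turn about the tool's z in degrees. A call has 1 to 10 rows; each row shifts and turns the pose as measured when the row begins, along the tool's axes as they then stand; what a row does not reach is not made up. A row lasts 1/8 s, in which the tool goes at most 62.5 mm and 10.7 degrees, less where a joint would pass 70% of its speed; a pose out of reach is approached as far as the arm can. A call with a gripper value outside its range is refused whole. OPENING is the closure, from -1 (fully open) to 1 (shut), so that 0 is half open, set as the call begins (- or left out, the last holds). The fingers move at their own pace and stop on an object; FORCE is the grip in N (left out, the last holds). Time passes only in rows, so rows that do not move let the fingers close. It gives the time, the measured TCP pose, the force and the opening at its end, in the units of the state.
- r.sense(): the state, without advancing time (a new reading comes with each control period).
- r.read_camera(name): name is "scene" or "top" or "wrist"; returns a dict with "frame" (420x560x3 uint8, red, green, blue), "camera_matrix" (3x3 intrinsics, pixels), "distortion" ([k1, k2, p1, p2, k3] as OpenCV has them; the pictures are not rectified), "R" (3x3) and "t" (3): a world point X has camera coordinates R X + t; the wrist camera has in their place "mount" (4x4, takes a point from camera to tool coordinates, whose origin is the TCP and whose axes are the tool frame's). Camera axes: x right, y down, z forward; pixel columns grow to the right and rows downward; lengths in m; the calibration is good to about 2 mm. A picture is of the moment at which its call begins: read the wrist's pose just before it. There is no depth.
- r.job_done(): hands the job in, once; it reports no verdict.
The state is a dict: "clock": time; "q": joint angles; "joint_velocities": joint speeds; "effort": joint torques, N m; "position": TCP position; "tcp_rot": TCP orientation; "ft_force": force on the tool from outside, world axes, zero at the start; "torque": the same for the moment, N m; "grip_width": finger opening in m.
Only numpy, scipy, OpenCV 4.12 (cv2) and the standard library are available. Lean on these libraries where they do the work, as an engineer would, in place of code of your own. Each camera call takes 0.05 s, during which the arm holds its last target. There are 200 camera calls.

## Working session

There is one attempt and no reset: what is moved stays moved. The work goes in short steps, Python scripts to look and compute and a shell command to move; the robot and the scene stay as the last step left them, time stands still between calls to the robot, and variables do not carry over. Pictures are saved under pics/ and viewed, about 8 in all and at most 12, crops included, and the job is handed in when it is done.

```bash
mkdir -p pics; cat > h.py <<'E'
import numpy as np,cv2
from cell import r
def pix2w(c,uv,z):
    p=cv2.undistortPoints(np.array([[uv]],float),np.array(c["camera_matrix"]),np.array(c["distortion"]))[0,0]
    R=np.array(c["R"]);t=np.array(c["t"]);d=R.T@np.array([p[0],p[1],1]);o=-R.T@t
    return o+d*(z-o[2])/d[2]
E
python3 - <<'E'
from h import *
s=r.sense();print(s["clock"],s["position"],s["tcp_rot"],s["grip_width"])
for n in("top","scene"):
    c=r.read_camera(n);f=c["frame"][:,:,::-1];cv2.imwrite(f"pics/{n}0.png",cv2.resize(f,None,fx=1.42,fy=1.42,interpolation=cv2.INTER_CUBIC))
    np.savez(n+"0.npz",**{k:np.array(c[k]) for k in("camera_matrix","distortion","R","t")})
    print(n,-np.array(c["R"]).T@c["t"])
E
```

```text
0.0 [ 0.19446505 -0.59342564  0.23040543] [[ 3.11539544e-01 -9.50232989e-01 -6.15775728e-04]
 [-9.50231351e-01 -3.11540150e-01  1.76492739e-03]
 [-1.86893109e-03  3.52847268e-05 -9.99998253e-01]] 0.08546083182520792
top [0.44716238 0.1585286  0.9522078 ]
scene [0.13143447 0.75340694 0.50492149]
```

View pics/top0.png

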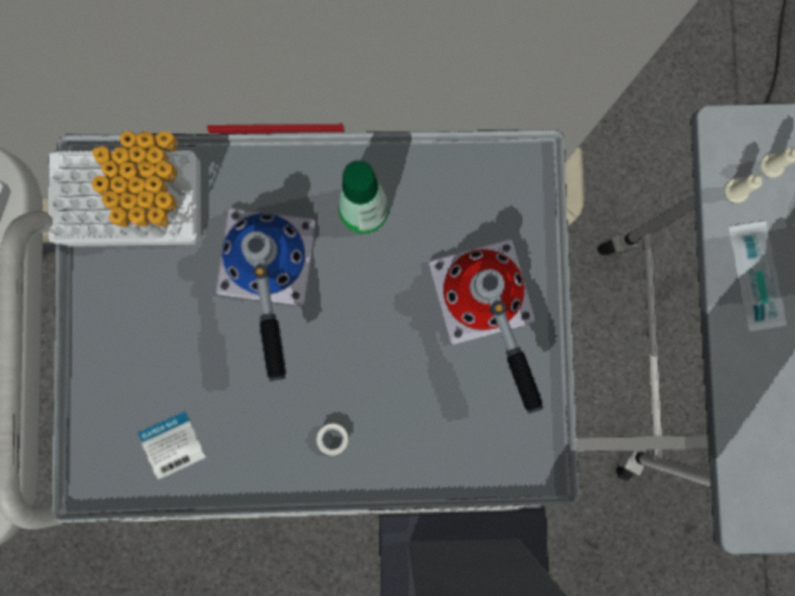

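View pics/scene0.png

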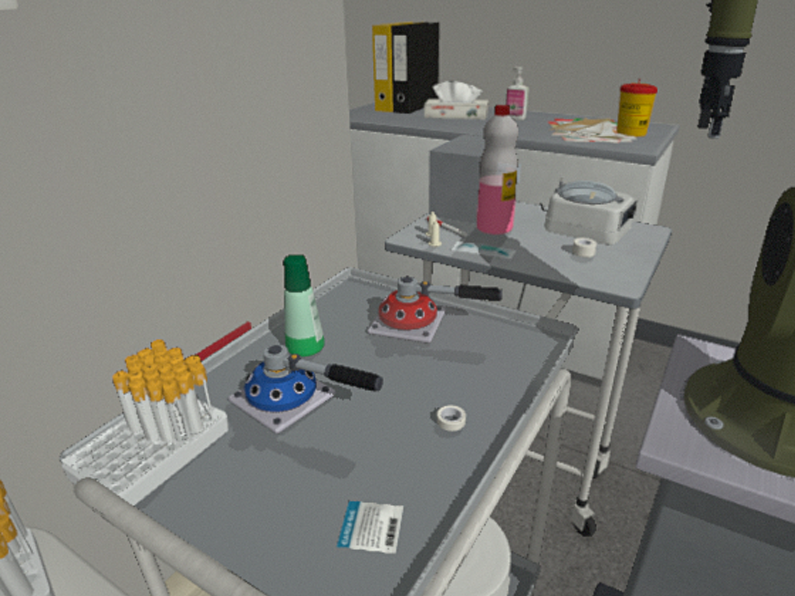

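The top view shows the blue rotor's head at (258,246), pivot at (260,271) and grip at about (273,346). The red grip is at (525,380). The handle points toward the robot, so clockwise means pushing toward +y (image left). That side is clear.

```bash
python3 - <<'E'
from h import *
c=np.load("top0.npz")
s=r.sense();R=np.array(s["tcp_rot"])
P={k:pix2w(c,(np.array(uv)+.5)/1.42-.5,z) for k,uv,z in[("head",(258,246),.09),("pivot",(260,271),.08),("grip",(273,347),.075),("gripout",(276,378),.072),("gripin",(269,317),.072),("red",(525,381),.075),("bottle",(359,175),.17),("roll",(332,439),.02)]}
for k,v in P.items():print(k,v.round(3))
a=P["head"][:2];g=P["grip"][:2];print(np.linalg.norm(a-g),np.degrees(np.arctan2(*(g-a)[::-1])))
E
```

```text
head [0.604 0.301 0.09 ]
pivot [0.577 0.3   0.08 ]
grip [0.489 0.287 0.075]
gripout [0.454 0.284 0.072]
gripin [0.524 0.292 0.072]
red [ 0.444 -0.002  0.075]
bottle [0.663 0.182 0.17 ]
roll [0.379 0.225 0.02 ]
0.11549952820336452 -173.18276132221436
```

```bash
python3 - <<'E'
from h import *
c=np.load("scene0.npz")
for n,uv in dict(pink=(495,228),scale=(592,232),tape=(585,247),edge=(632,295)).items(): print(n,pix2w(c,(np.array(uv)+.5)/1.42-.5,0.).round(3))
s=r.sense();R=np.array(s["tcp_rot"]);p=np.array(s["position"])
for w in[(.43,-.2,.23),(.45,.03,.23),(.487,.235,.2),(.487,.235,.048)]:
    print((R.T@(np.array(w)-p)).round(3));p=np.array(w)
E
```

```text
pink [ 0.599 -0.453  0.   ]
scale [ 0.39  -0.542  0.   ]
tape [ 0.38  -0.445  0.   ]
edge [ 0.243 -0.263  0.   ]
[-0.301 -0.346  0.001]
[-0.212 -0.091  0.   ]
[-0.183 -0.099  0.03 ]
[ 0.    -0.     0.152]
```

```bash
python3 -m handwheel '-0.0376 -0.0433 0 0;-0.0376 -0.0433 0 0;-0.0376 -0.0433 0 0;-0.0376 -0.0433 0 0;-0.0376 -0.0433 0 0;-0.0376 -0.0433 0 0;-0.0376 -0.0433 0 0;-0.0376 -0.0433 0 0' 1 40
```

```text
clock: 1.1
position: [0.4337, -0.1921, 0.2279]
tcp_rot: [[0.302, -0.953, -0.003], [-0.953, -0.302, 0.003], [-0.004, 0.002, -1.0]]
ft_force: [0.6, -0.4, 0.3]
grip_width: 0.0001
```

```bash
python3 -m handwheel '-0.0489 -0.0224 0.0035 0;-0.0489 -0.0224 0.0035 0;-0.0489 -0.0224 0.0035 0;-0.0489 -0.0224 0.0035 0;-0.0489 -0.0224 0.0035 0;-0.0489 -0.0224 0.0035 0;-0.0489 -0.0224 0.0035 0;-0.0489 -0.0224 0.0035 0;0 0 0 6;0 0 0 5'
python3 - <<'E'
from h import *
s=r.sense();print(s["position"],s["tcp_rot"])
c=r.read_camera("wrist");cv2.imwrite("pics/w1.png",cv2.resize(c["frame"][:,:,::-1],None,fx=1.42,fy=1.42))
M=np.array(c["mount"]);R=np.array(s["tcp_rot"])@M[:3,:3];o=np.array(s["tcp_rot"])@M[:3,3]+s["position"]
np.savez("wrist0.npz",R=R.T,t=-R.T@o,camera_matrix=c["camera_matrix"],distortion=c["distortion"])
E
```

```text
clock: 2.35
position: [0.4858, 0.2544, 0.1979]
tcp_rot: [[0.117, -0.993, -0.006], [-0.993, -0.117, 0.005], [-0.005, 0.005, -1.0]]
ft_force: [-0.4, -0.3, -0.1]
grip_width: 0.0001
[0.48579364 0.25436235 0.19786597] [[ 0.11665396 -0.9931558  -0.00578077]
 [-0.9931584  -0.11668146  0.0046722 ]
 [-0.00531473  0.00519619 -0.99997238]]
```

View pics/w1.png

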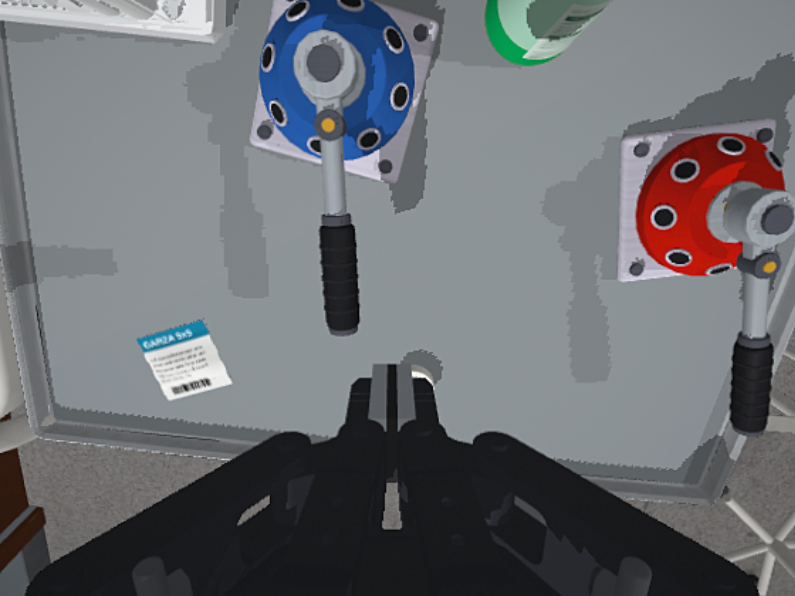

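Wrist view: blue grip centre at (339,276), ends at (336,220) and (343,333), pivot at (329,125). The closed fingers are right of the grip, which is the side to push from.

```bash
python3 - <<'E'
from h import *
c=np.load("wrist0.npz")
for n,uv,z in[("grip",(339,276),.08),("out",(343,333),.072),("in",(336,218),.072),("pivot",(329,125),.08)]: print(n,pix2w(c,(np.array(uv)+.5)/1.42-.5,z).round(3))
E
```

```text
grip [0.49  0.288 0.08 ]
out [0.449 0.283 0.072]
in [0.524 0.293 0.072]
pivot [0.576 0.3   0.08 ]
```

```bash
python3 -m handwheel '0.014 0.004 0 0;0 0 0.03 0;0 0 0.04 0;0 0 0.04 0;0 0 0.03 0;0 0 0.005 0'
```

```text
clock: 3.15
position: [0.4832, 0.2325, 0.0501]
tcp_rot: [[0.117, -0.993, -0.004], [-0.993, -0.117, 0.003], [-0.003, 0.004, -1.0]]
ft_force: [-0.2, 0.9, 0.8]
grip_width: -0.0001
```

```bash
python3 -m handwheel '-0.006 0 0 0;-0.006 0 0 0;-0.006 0 0 0;-0.006 0 0 0'; python3 -m handwheel '-0.006 0 0 0;-0.006 0 0 0'
```

```text
clock: 3.65
position: [0.4821, 0.2576, 0.0537]
tcp_rot: [[0.117, -0.993, 0.0], [-0.993, -0.117, 0.005], [-0.005, -0.001, -1.0]]
ft_force: [0.3, 0.1, 0.1]
grip_width: -0.0003
clock: 3.9
position: [0.4803, 0.2695, 0.0541]
tcp_rot: [[0.117, -0.993, 0.0], [-0.993, -0.117, 0.003], [-0.003, -0.001, -1.0]]
ft_force: [-0.8, -2.6, -0.8]
grip_width: 0.0
```

```bash
python3 -m handwheel '-0.0076 0.0014 0.001 3.5;-0.0076 0.0014 0.001 3.5;-0.0076 0.0014 0.001 3.5'; python3 -m handwheel '-0.0076 0.0014 0.001 3.5;-0.0076 0.0014 0.001 3.5'
```

```text
clock: 4.28
position: [0.4753, 0.2914, 0.0512]
tcp_rot: [[-0.073, -0.997, 0.0], [-0.997, 0.073, 0.001], [-0.001, -0.0, -1.0]]
ft_force: [0.4, -2.8, 2.2]
grip_width: -0.0001
clock: 4.53
position: [0.4741, 0.3066, 0.0492]
tcp_rot: [[-0.199, -0.98, 0.001], [-0.98, 0.199, -0.001], [0.001, -0.001, -1.0]]
ft_force: [-0.8, -2.3, 2.3]
grip_width: 0.0001
```

```bash
python3 -m handwheel '-0.0072 0.0005 0 3'; python3 -m handwheel '-0.0072 0.0005 0 3';  python3 -m handwheel '-0.005 0.0004 0 2';python3 -m handwheel '-0.005 0.0004 0 2'
```

```text
clock: 4.65
position: [0.4744, 0.3138, 0.0491]
tcp_rot: [[-0.251, -0.968, -0.001], [-0.968, 0.251, -0.002], [0.002, 0.0, -1.0]]
ft_force: [-2.4, -1.8, 2.3]
grip_width: -0.0002
clock: 4.78
position: [0.4751, 0.321, 0.049]
tcp_rot: [[-0.303, -0.953, -0.002], [-0.953, 0.303, -0.003], [0.003, 0.001, -1.0]]
ft_force: [-1.4, -2.2, 2.8]
grip_width: 0.0001
clock: 4.9
position: [0.4758, 0.3262, 0.0489]
tcp_rot: [[-0.337, -0.941, -0.002], [-0.941, 0.337, -0.004], [0.004, 0.001, -1.0]]
ft_force: [-1.2, -3.3, 1.0]
grip_width: 0.0003
clock: 5.03
position: [0.4761, 0.3293, 0.0483]
tcp_rot: [[-0.372, -0.928, -0.005], [-0.928, 0.372, -0.007], [0.008, 0.002, -1.0]]
ft_force: [-3.6, -6.9, 2.9]
grip_width: -0.0002
```

```bash
python3 -m handwheel '-0.005 0.0006 0 2.5'; python3 -m handwheel '-0.005 0.0006 0 2.5'; python3 -m handwheel '-0.005 0.0006 0 2.5'
python3 - <<'E'
from h import *
c=r.read_camera("top");cv2.imwrite("pics/t2.png",cv2.resize(c["frame"][120:300,110:270,::-1],None,fx=3.3,fy=3.3,interpolation=cv2.INTER_CUBIC))
c=r.read_camera("wrist");cv2.imwrite("pics/w2.png",cv2.resize(c["frame"][:,:,::-1],None,fx=1.42,fy=1.42))
E
```

```text
clock: 5.15
position: [0.4763, 0.3323, 0.0478]
tcp_rot: [[-0.414, -0.91, -0.007], [-0.91, 0.414, -0.011], [0.013, 0.002, -1.0]]
ft_force: [-3.6, -7.1, 5.0]
grip_width: -0.0002
clock: 5.28
position: [0.4766, 0.3353, 0.0474]
tcp_rot: [[-0.455, -0.89, -0.01], [-0.89, 0.455, -0.014], [0.017, 0.003, -1.0]]
ft_force: [-4.4, -6.1, 5.4]
grip_width: -0.0002
clock: 5.4
position: [0.4771, 0.3384, 0.0471]
tcp_rot: [[-0.496, -0.868, -0.013], [-0.868, 0.496, -0.017], [0.021, 0.003, -1.0]]
ft_force: [-4.6, -5.8, 5.3]
grip_width: 0.0002
```

View pics/w2.png

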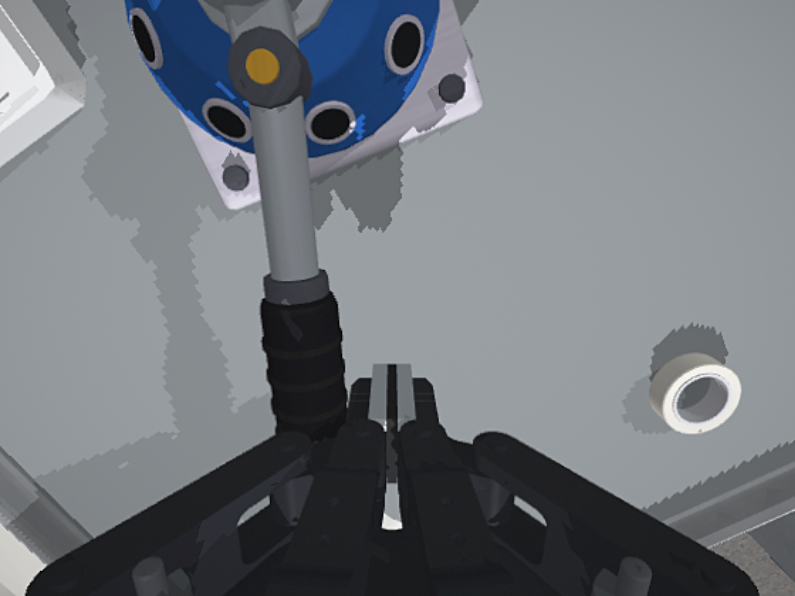

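View pics/t2.png

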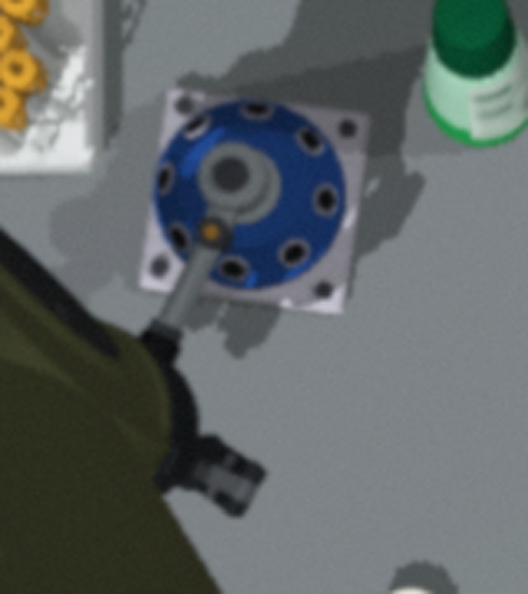

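Top crop: head at (230,174), pivot at (211,231), grip's inner end at about (161,340). I'll work out the nut and bend angles from these.

```bash
python3 - <<'E'
from h import *
c=np.load("top0.npz")
f=lambda uv,z:pix2w(c,(np.array(uv)+.5)/3.3-.5+np.array([110,120]),z)[:2]
g=lambda uv,z:pix2w(c,(np.array(uv)+.5)/1.42-.5,z)[:2]
an=lambda v:np.degrees(np.arctan2(v[1],v[0]))%360
h0,p0,i0=g((258,246),.1),g((260,271),.08),g((269,317),.075)
h,p,i=f((230,174),.1),f((211,231),.08),f((161,340),.075)
print(h0,h,p0,p,i)
print("before",an(p0-h0),an(i0-p0)," now",an(p-h),an(i-p))
A=np.array([.604,.303])
print(an(p0-A),an(p-A))
s=r.sense();print(s["position"],s["ft_force"])
E
```

```text
[0.60223309 0.29897579] [0.60344035 0.30243826] [0.57680473 0.30023601] [0.5787934  0.31533976] [0.52570108 0.34100414]
before 177.16275154176785 189.71394794385498  now 152.37007785471707 154.20127308000988
185.80332009832523 153.91617451364547
[0.47730845 0.33894639 0.04709014] [-4.63679038 -6.11966706  4.9558577 ]
```

```bash
python3 -m handwheel '-0.007 0.0006 0 1.5'; python3 -m handwheel '-0.007 0.0006 0 1.5'; python3 -m handwheel '-0.007 0.0006 0 1.5'
python3 - <<'E'
from h import *
c=r.read_camera("top");cv2.imwrite("pics/t3.png",cv2.resize(c["frame"][120:300,110:270,::-1],None,fx=3.3,fy=3.3,interpolation=cv2.INTER_CUBIC))
E
```

```text
clock: 5.62
position: [0.4787, 0.3433, 0.0467]
tcp_rot: [[-0.519, -0.855, -0.016], [-0.855, 0.519, -0.02], [0.026, 0.003, -1.0]]
ft_force: [-4.4, -5.5, 5.3]
grip_width: 0.0004
clock: 5.75
position: [0.4805, 0.348, 0.0464]
tcp_rot: [[-0.542, -0.84, -0.019], [-0.84, 0.543, -0.023], [0.03, 0.003, -1.0]]
ft_force: [-5.7, -6.2, 6.7]
grip_width: 0.0
clock: 5.88
position: [0.4825, 0.3526, 0.0462]
tcp_rot: [[-0.565, -0.825, -0.022], [-0.824, 0.566, -0.027], [0.034, 0.003, -0.999]]
ft_force: [-5.5, -6.5, 7.6]
grip_width: -0.0001
```

View pics/t3.png

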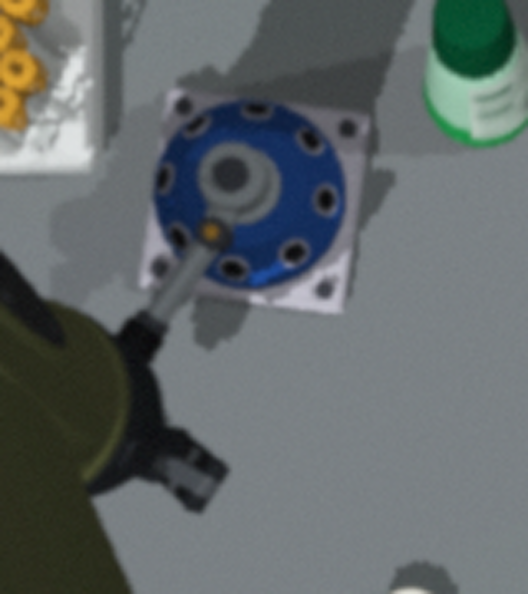

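The pivot stayed at (211,231) while the handle's inner end moved to about (142,328). That makes the bend roughly 0.25 rad with the nut at its stop. Next I back off gently.

```bash
python3 -m handwheel '0.006 0 0 0;0.006 0 0 0;0.006 0 0 0;0.006 0 0 0;0.008 0 0 0;0.01 0 0 0;0.012 0 0 0;0.012 0 0 0'; python3 -m handwheel '0 0 -0.03 0;0 0 -0.05 0;0 0 -0.05 0;0.04 0.02 -0.02 0;0.05 0.02 0 0;0.05 0.02 0 0'
python3 - <<'E'
from h import *
c=r.read_camera("top");cv2.imwrite("pics/t4.png",cv2.resize(c["frame"][:,:,::-1],None,fx=1.42,fy=1.42,interpolation=cv2.INTER_CUBIC))
E
```

```text
clock: 6.92
position: [0.4456, 0.2914, 0.049]
tcp_rot: [[-0.57, -0.821, -0.02], [-0.821, 0.571, -0.034], [0.04, -0.003, -0.999]]
ft_force: [0.4, 0.2, 0.3]
grip_width: -0.0
clock: 7.68
position: [0.3161, 0.213, 0.2085]
tcp_rot: [[-0.57, -0.821, -0.02], [-0.82, 0.571, -0.033], [0.038, -0.002, -0.999]]
ft_force: [-0.5, -0.4, -0.0]
grip_width: -0.0001
```

View pics/t4.png

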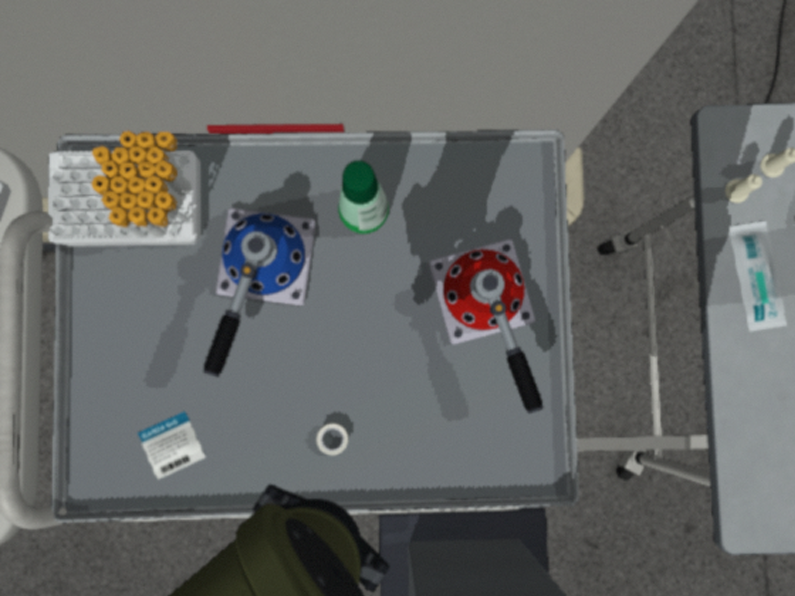

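The handle has sprung straight: pivot at (247,270), as during the click, and tip at (214,372). The red grip is unchanged and the robot is clear.

```bash
python3 -c "
from cell import r
print(r.sense()['clock']);print(r.job_done())"
```

```text
7.725
the job is handed in; nothing more can be done
None
```

I tightened the blue rotor's nut and handed the job in at 7.7 s. I had no direct readings of the nut or handle joints, and the hand-in reports no verdict, so what follows comes from the pictures and the force sensor.

- **Tightening:** I pushed the blue grip clockwise with closed fingers. The handle turned about 0.5 rad at 2–4 N. The force then rose to about 7–8 N sideways and stayed there, with the nut at its stop.
- **Click:** The pivot stayed put in the top pictures while the handle bent. Estimates of the largest bend differ: about 0.25 rad from finger travel and about 0.3 rad from the pictures. Both lie between the 0.08 click and the 0.42 limit.
- **Release:** I backed off slowly and lifted clear. In the last top picture the pivot is where it was during the click, the blue handle is straight again, and the red wrench has not visibly moved. The wrist force was near zero and the robot was touching nothing.

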